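Set the lug to the mark and lower the spreader's lock lever

TASK

Turn the copper lug on the terminal spreader until its barrel points squarely at the white mark on the dial, with the lock lever still up. Then lower the yellow-tipped lock lever under the spreader's head all the way down to its stop, leaving the lug at the mark, and do not disturb the loose things on the bench.

Things in the scene. Friction and masses are not known exactly. Their poses are not given: they have to be found in the camera images.
- spreader: Cast aluminium terminal spreader fixed to the bench; origin at bench level under its base, z up. In its frame (mm): base 30 high, x -65..65, y -150..40, with a round front of radius 80 about (0, 100); column x -30..30, y -138..-78, up to 216, with a head on top (see roof_edge). The lug swivel is at (0, 100), nothing above it. The lever works between column and swivel, under the head
- roof_edge (a point): Middle of the lower +y edge of the head, (0, 30, 214) mm in the spreader's frame. The head: roof plate x -35..35, y -138..30, z 214..224; on it a gear housing x -35..35, y -138..10, up to 278. Under it, open on the x and +y sides, is the lock lever: it cannot be reached straight from above; come from +y with the fingers tilted about 40 degrees, tips towards -y
- crank_knob (a point): Red knob of the spreader's crank, at the -y end of the head, (56, -186, 307) mm in the spreader's frame, 32 mm across. Fixed; not used, keep clear of it
- dial: Black flat dial, radius 76 mm, on the round front of the spreader base, its top 36 mm above the bench; fixed, but differently set round each time. Origin on the swivel axis, 30 mm above the bench. A white line 7 x 18 mm on it, running outward along the dial's +y, is the mark
- mark (a point): Point on the white line of the dial, 60 mm from the swivel axis, on the dial's top face
- lug (a joint): Turn of the copper lug about the vertical swivel axis, rad; 0 = barrel points along the spreader's +y, growing counter-clockwise seen from above; range -1.4 to 1.4. Friction holds it where it is left (0.12 N m)
- lug_axis (a point): Point on the vertical swivel axis of the copper lug at the height of the barrel's centreline, 59 mm above the bench. A copper eye 34 mm across, bottom at 50 mm, lies round a steel mandrel (18 mm across, top at 77 mm). The lug stays on its mandrel and only turns
- lug_tip (a point): Centre of the open end of the copper lug's cable barrel, 60 mm from the swivel axis. The barrel is a level round tube 18 mm in diameter from 18 to 60 mm from the axis, centreline 59 mm above the bench (23 mm above the dial); it can be gripped from above across its sides, e.g. 44 mm from the axis. This is the end to bring over the mark
- lever (a joint): Angle of the lock lever below level, rad: negative = raised, 0 = level, stops at -0.40 (up) and 0.42 (fully down, on the stop post, 16 mm across at y -20 mm in the spreader frame, 96 mm high). It starts raised. No spring; friction (0.25 N m, about 3.5 N at the pad) holds it where it is left
- lever_pivot (a point): Pivot of the lock lever at the column, (0, -60, 120) mm in the spreader's frame; the pivot axis is the spreader's x. The lever extends from it along +y
- lever_pad (a point): Centre of the top face of the yellow pad at the end of the lock lever, 73 mm from the pivot along the lever and 5 mm above its centreline. The pad is 34 (x) x 26 (along the lever) x 10 mm; the lever ends 86 mm from the pivot. Push it down here
- spare_lug: loose small copper battery lug, 26 x 69 x 14 mm, lying on the bench beside the spreader; origin under its middle, long axis y. Bystander
- vent_strip: loose black plastic vent plug strip, 22 x 150 x 20 mm with three round plugs, lying beside the spreader; origin under its centre, long axis y. Bystander
- socket_wrench: loose steel socket wrench with black grip, 210 mm long along y, 25 mm thick; origin at bench level, 15 mm from mid-length towards the socket end. Bystander
- post_cleaner: loose blue polymer post cleaner, an upright round pot 44 mm across, 60 mm tall; origin under its centre. Bystander
- grease_jar: loose jar with red cap, 56 mm across, 60 mm tall; origin under its centre. Bystander
- wire_brush: loose wooden hand brush, 30 x 140 x 26 mm, long axis y; origin under its centre. Bystander

How it is judged:
On the way:
1. the lug's barrel end is over the white mark (within 9 mm) while the lever is still above level (horizontal distance between lug_tip and mark below 0.009 m and value of joint lever below 0 rad), for 0.2 s.
At the end, for the whole second after the job is handed in: The barrel end is within 9 mm, seen from above, of the mark point; the lock lever is down at more than 0.34 rad (stop at 0.42); both are at rest (horizontal distance between lug_tip and mark below 0.009 m and value of joint lever above 0.34 rad and velocity of joint each of lever, lug below 0.05 rad/s and velocity of joint lug above -0.05 rad/s); the robot touches nothing.
It fails at once if a loose thing on the bench is moved more than 30 mm (distance of any of spare_lug, vent_strip, socket_wrench, post_cleaner, grease_jar, wire_brush from where it was at the start of the episode above 0.03 m).
It also fails if it takes over 45 s, if anything falls off the work surface, if the arm or the gripper's body presses on something with over 40 N, if the wrist force passes 120 N, or if a joint passes its speed limit or range.

ROBOT

A 7-joint arm with a two-finger parallel gripper is mounted at the origin on the work surface. World frame = base frame: x ahead of the robot, y to its left, z up, the work surface at z = 0. Lengths are in m, angles in rad, forces in N, time in s.
With the tool pointing down it reaches from about 0.4 to 0.85 m from the base axis. Payload 4.5 kg.
Tool frame: the origin (TCP) lies midway between the tips of the shut fingers; the grasp point (between the pads) lies 19 mm behind it; z points along the fingers, y is the line along which they close (so a half turn about z gives the same grasp; the last joint's range is limited). The gripper opens to 88 mm and grips with 3 to 60 N. Pads are 18 mm wide; open, the fingers measure 123 mm over their backs; the gripper's body (75 mm by 187 mm) begins 45 mm behind the grasp point.
Start: joints at [-1.213, 0.689, -0.195, 1.565, 0.157, 0.902, -0.215], TCP at [0.199, 0.593, 0.208] pointing down, gripper open.
Joint ranges: [-3.01, 3.01], [-0.46, 2.08], [-1.47, 1.51], [0.13, 2.56], [-1, 4.14], [0.04, 2.09], [-2.66, 2.66]. Speed limits (rad/s): [2.57, 2.57, 3.14, 3.14, 3.14, 3.14, 3.14].

INTERFACE

Orientations are given as a unit quaternion [x, y, z, w].
In Python, from plant import r gives the robot as it stands. The module is installed in compiled form; this text tells all that it offers.
- The arm moves only by the tool step_arm, never from a script. Its argument "series" is a list of rows, each a list of 7 numbers: the shift along the world's x, y, z in mm, then the turn, a rotation vector about the world's x, y, z in rad, then the closure, from 0 (fully open) to 1 (shut). A call has 1 to 20 rows; each row shifts and turns the commanded pose from where the row before left it; what a row does not reach is not made up. A row lasts 1/10 s, in which the tool goes at most 50 mm and 8.59 degrees, less where a joint would pass 70% of its speed; a pose out of reach is approached as far as the arm can. A call is refused whole if a number of a shift passes 50 or a number of a turn 0.15, either way. A call with a gripper value outside its range is refused whole. The fingers move at their own pace and stop on an object; "force" is the grip in N (left out, the last holds). Time passes only in rows, so rows that do not move let the fingers close. It gives the time, the measured TCP pose, the force, the opening and the grip force at its end, in the units of the state.
- r.get_state(): the state, without advancing time (a new reading comes with each control period).
- r.snapshot(name): name is "scene" or "top" or "wrist"; returns (picture, depth): 400x640x3 uint8, blue, green, red; 400x640 float32, m along the optical axis (not along the pixel's ray), 0 where there is no reading.
- r.get_calibration(name): a dict with "intrinsics" (3x3 intrinsics, pixels), "pose" (4x4, takes a point from camera to world coordinates). Camera axes: x right, y up, looking along -z (the intrinsics and any distortion apply to the point x, -y, -z); pixel columns grow to the right and rows downward; lengths in m; the calibration is good to about 2 mm. A picture is of the moment at which its call begins: read the wrist's pose just before it. get_calibration takes no time and is no camera call; for the wrist camera it gives the pose at the moment of the call.
- r.finish_job(): hands the job in; it is judged then, once.
The state is a dict: "clock": time; "q": joint angles; "qd": joint speeds; "joint_torque": joint torques, N m; "tool_pos": TCP position; "eef_rot": TCP orientation; "contact_force": force on the tool from outside, world axes, zero at the start; "moment": the same for the moment, N m; "opening": opening from 0.0 (shut) to 1.0 (fully open); "finger_force": force on a finger pad.
Only numpy, scipy, OpenCV 4.12 (cv2) and the standard library are available. Lean on these libraries where they do the work, as an engineer would, in place of code of your own. Each camera call takes 0.05 s, during which the arm holds its last target. There are 200 camera calls.

## Working session

There is one attempt and no reset: what is moved stays moved. The work goes in short steps, Python scripts to look and compute and a tool call to move; the robot and the scene stay as the last step left them, time stands still between calls to the robot, and variables do not carry over. Pictures are saved under pics/ and viewed, at most 10 in all, crops included, and the job is handed in when it is done.

Besides the shell and the picture viewer there is one more tool, called after "Call:" as name([rows], argument=value, ...), one row to a line, values as JSON. step_arm: Moves the arm, as the interface text tells. Its arguments: {"type":"object","properties":{"series":{"type":"array"},"force":{"type":"number"}},"required":["series"]}

```bash
mkdir -p pics; cat > h.py <<'E'
import numpy as np, cv2
from plant import r
def pts(name,d,c):
    K=np.array(c["intrinsics"]);P=np.array(c["pose"])
    v,u=np.mgrid[0:400,0:640]
    X=np.stack([(u-K[0,2])/K[0,0]*d,-(v-K[1,2])/K[1,1]*d,-d],-1)
    return X@P[:3,:3].T+P[:3,3]
def ray(c,u,v,z):
    K=np.array(c["intrinsics"]);P=np.array(c["pose"])
    w=P[:3,:3]@np.array([(u-K[0,2])/K[0,0],-(v-K[1,2])/K[1,1],-1]);o=P[:3,3]
    return o+w*(z-o[2])/w[2]
E
python3 - <<'E'
from h import *
s=r.get_state();print({k:np.round(v,3) for k,v in s.items()})
for n in("scene","top"):
    c=r.get_calibration(n);im,d=r.snapshot(n)
    cv2.imwrite(f"pics/{n}0.png",im);np.savez(f"{n}0.npz",im=im,d=d,K=c["intrinsics"],P=c["pose"])
    print(n,np.round(c["intrinsics"],1).tolist(),np.round(c["pose"],3).tolist(), [k for k in c])
E
```

```text
{'clock': np.float64(0.0), 'q': array([-1.213,  0.69 , -0.195,  1.566,  0.157,  0.902, -0.215]), 'qd': array([-0.   ,  0.   , -0.   , -0.001, -0.001, -0.002,  0.001]), 'joint_torque': array([ 1.0000e-03, -5.2757e+01, -1.2670e+00, -1.5343e+01, -5.3000e-02,
        7.0000e-03,  0.0000e+00]), 'tool_pos': array([0.199, 0.592, 0.207]), 'eef_rot': array([ 0.161,  0.987, -0.001, -0.   ]), 'contact_force': array([-0.171, -0.672, -0.207]), 'moment': array([-0.011,  0.002,  0.034]), 'finger_force': np.float64(0.0), 'opening': np.float64(1.003)}
scene [[473.1, 0.0, 321.2], [0.0, 473.1, 191.3], [0.0, 0.0, 1.0]] [[0.001, -0.862, 0.507, 1.294], [1.0, -0.005, -0.01, -0.014], [0.011, 0.507, 0.862, 1.475], [0.0, 0.0, 0.0, 1.0]] ['intrinsics', 'pose']
top [[505.5, 0.0, 318.7], [0.0, 505.5, 190.9], [0.0, 0.0, 1.0]] [[-0.015, 0.974, -0.226, 0.25], [-1.0, -0.015, 0.0, 0.025], [-0.003, 0.226, 0.974, 1.437], [0.0, 0.0, 0.0, 1.0]] ['intrinsics', 'pose']
```

View pics/top0.png

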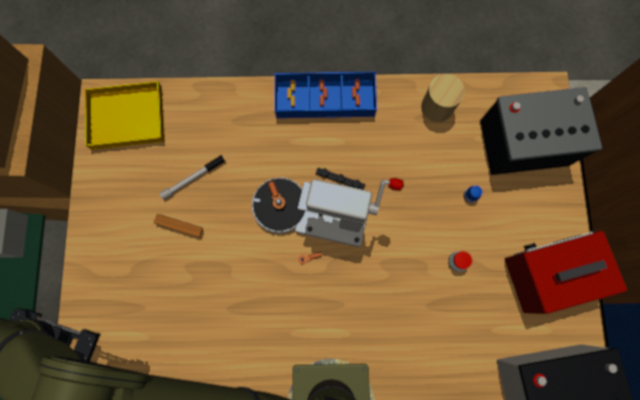

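View pics/scene0.png

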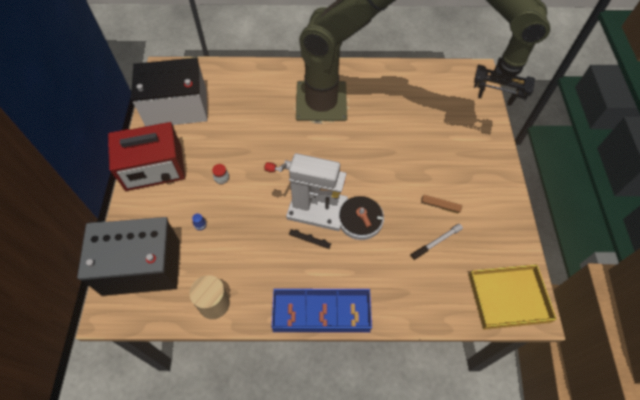

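The top view shows the dial at about (279,205), the lug barrel pointing up to (272,184) and the white mark at the left, about (256,200). The head is at (338,200) and the spreader's +y runs to image left, which is roughly world +y. In the scene view the dial is at (361,216), the lug at (364,216), the mark at about (379,217), and the yellow lever pad at about (335,193).

```bash
cat > m.py <<'E'
from h import *
import sys
def load(n,t="0"):
    z=np.load(f"{n}{t}.npz");return z["im"],z["d"],dict(intrinsics=z["K"],pose=z["P"])
if __name__=="__main__":
  outs=[]
  for n,(u0,v0,u1,v1) in dict(top=(235,160,385,255),scene=(280,145,400,245)).items():
    im,d,c=load(n);X=pts(n,d,c)
    hsv=cv2.cvtColor(im,cv2.COLOR_BGR2HSV)
    roi=np.zeros((400,640),bool);roi[v0:v1,u0:u1]=1
    Z=X[...,2]
    # dial: dark, z 0.03..0.042
    m=roi&(hsv[...,2]<75)&(Z>.028)&(Z<.044)
    k,l,st,ce=cv2.connectedComponentsWithStats(m.astype(np.uint8));i=1+st[1:,4].argmax();m=l==i
    cs,_=cv2.findContours(m.astype(np.uint8),0,1);cnt=max(cs,key=len)
    (eu,ev),rad=cv2.minEnclosingCircle(cnt)
    P=np.array([ray(c,u,v,.036)[:2] for u,v in cv2.convexHull(cnt)[:,0]])
    A=np.c_[2*P,np.ones(len(P))];s=np.linalg.lstsq(A,(P**2).sum(1),rcond=None)[0]
    print(n,"dial c",s[:2].round(4),"r",np.sqrt(s[2]+s[:2]@s[:2]).round(4),m.sum(),"z",np.median(Z[m]).round(4))
    D=np.hypot(X[...,0]-s[0],X[...,1]-s[1])
    w=roi&(hsv[...,2]>120)&(hsv[...,1]<90)&(D<.072)&(D>.045)&(Z<.045)
    vs,us=np.nonzero(w);print(" mark px",list(zip(us,vs)))
    if len(us):
      q=np.array([ray(c,u,v,.036)[:2] for u,v in zip(us,vs)]).mean(0)-s[:2];print(" mark",q.round(4),np.degrees(np.arctan2(q[1],q[0])).round(1))
    o=roi&(hsv[...,1]>110)&(hsv[...,0]<15)&(D<.072)&(Z>.045)&(Z<.09)
    vs,us=np.nonzero(o);Q=X[o][:,:2]-s[:2];dd=np.hypot(*Q.T);f=dd>.03
    print(" lug n",o.sum(),"dir",np.degrees(np.arctan2(*Q[f].mean(0)[::-1])).round(1),"max",dd.max().round(3),"near mean",Q[dd<.02].mean(0).round(4))
    h=roi&(Z>.26)&(Z<.295)&(hsv[...,1]<60)
    R=cv2.minAreaRect(X[h][:,:2].astype(np.float32)*1000);print(" housing",R,np.median(Z[h]),h.sum())
    b=np.argwhere(roi&(hsv[...,1]>150)&(abs(hsv[...,0].astype(int)-26)<6)&(hsv[...,2]>120)&(Z>.09)&(Z<.2));print(" yellow",X[b[:,0],b[:,1]].mean(0) if len(b) else 0,len(b))
    outs.append(cv2.resize(im[v0:v1,u0:u1],(390,int(390*(v1-v0)/(u1-u0))),interpolation=cv2.INTER_CUBIC))
  H=max(o.shape[0] for o in outs)
  cv2.imwrite("pics/crop0.png",np.hstack([cv2.copyMakeBorder(o,0,H-o.shape[0],0,5,0) for o in outs]))
  # loose objects: anything standing above the bench, near spreader
  im,d,c=load("top");X=pts("top",d,c);Z=X[...,2]
  m=((Z>.008)&(abs(X[...,1])<.5)&(X[...,0]>.3)&(X[...,0]<.75)).astype(np.uint8)
  k,l,st,ce=cv2.connectedComponentsWithStats(m)
  for i in range(1,k):
    if st[i,4]>15:
      p=X[l==i];print(st[i].tolist(),p.min(0).round(3),p.max(0).round(3))
E
python3 m.py
```

```text
top dial c [0.5382 0.1368] r 0.073 1637 z 0.0353
 mark px [(np.int64(255), np.int64(198)), (np.int64(255), np.int64(199)), (np.int64(256), np.int64(199)), (np.int64(257), np.int64(199)), (np.int64(258), np.int64(199)), (np.int64(259), np.int64(199)), (np.int64(255), np.int64(200)), (np.int64(256), np.int64(200)), (np.int64(257), np.int64(200)), (np.int64(258), np.int64(200)), (np.int64(259), np.int64(200)), (np.int64(256), np.int64(201)), (np.int64(257), np.int64(201)), (np.int64(258), np.int64(201))]
 mark [0.0133 0.0631] 78.1
 lug n 194 dir 21.9 max 0.063 near mean [0.002  0.0005]
 housing ((498.02728271484375, -32.3387451171875), (169.40245056152344, 70.73556518554688), 76.5858154296875) 0.27662809993491433 1922
 yellow 0 0
scene dial c [0.541  0.1371] r 0.071 986 z 0.0364
 mark px [(np.int64(379), np.int64(216)), (np.int64(378), np.int64(217)), (np.int64(379), np.int64(217)), (np.int64(380), np.int64(217)), (np.int64(381), np.int64(217)), (np.int64(378), np.int64(218)), (np.int64(379), np.int64(218)), (np.int64(380), np.int64(218)), (np.int64(381), np.int64(218)), (np.int64(381),
[... 210 characters left out ...]
2) 0.2773079098869864 1074
 yellow 0 0
[482, 112, 39, 63, 1662] [ 0.621 -0.5    0.008] [ 0.75  -0.462  0.183]
[155, 135, 9, 6, 38] [0.74  0.483 0.01 ] [0.749 0.5   0.043]
[159, 154, 66, 46, 501] [0.562 0.3   0.008] [0.694 0.483 0.031]
[252, 167, 152, 80, 6755] [ 0.419 -0.169  0.008] [0.653 0.215 0.325]
[464, 185, 18, 17, 234] [ 0.541 -0.434  0.009] [ 0.583 -0.393  0.062]
[153, 213, 50, 24, 528] [0.453 0.356 0.008] [0.521 0.494 0.034]
[448, 250, 24, 22, 394] [ 0.345 -0.388  0.009] [ 0.399 -0.335  0.067]
[306, 252, 16, 9, 63] [0.382 0.021 0.008] [0.404 0.063 0.019]
[504, 252, 24, 18, 277] [ 0.345 -0.5    0.008] [ 0.384 -0.491  0.156]
[299, 256, 5, 7, 18] [0.376 0.071 0.008] [0.393 0.083 0.015]
```

View pics/crop0.png

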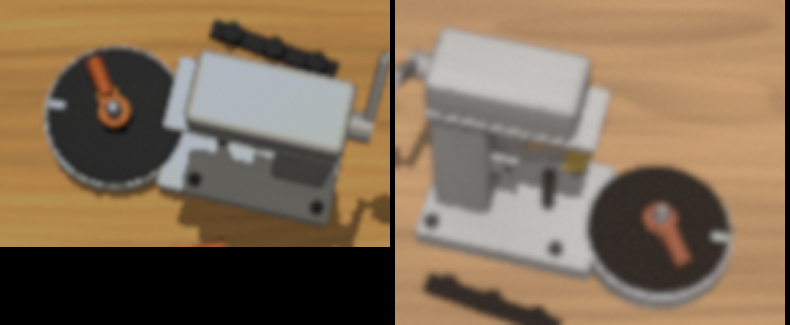

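The crop confirms it: the lug barrel is about 57° clockwise of the mark, the yellow pad sits under the roof, and the spreader's +y is at about 76.5° in the world. I'm moving above the barrel now.

Call:
step_arm([
  [22,-26,0,0,0,-0.143,0.3],
  [22,-26,0,0,0,-0.143,0.3],
  [22,-26,0,0,0,-0.143,0.3],
  [22,-26,0,0,0,-0.143,0.3],
  [22,-26,0,0,0,-0.143,0.3],
  [22,-26,0,0,0,-0.143,0.3],
  [22,-26,0,0,0,-0.143,0.3],
  [22,-26,0,0,0,-0.143,0.3],
  [22,-26,0,0,0,-0.143,0.3],
  [22,-26,0,0,0,-0.143,0.3],
  [22,-26,0,0,0,-0.143,0.3],
  [22,-26,0,0,0,-0.143,0.3],
  [22,-26,0,0,0,-0.143,0.3],
  [22,-26,0,0,0,-0.143,0.3],
  [22,-26,0,0,0,-0.143,0.3],
  [22,-26,0,0,0,-0.143,0.3],
  [22,-23,0,0,0,-0.143,0.3],
  [0,0,0,0,0,0,0.3],
  [0,0,0,0,0,0,0.3],
])

```text
clock: 2.0
tool_pos: [0.5725, 0.1533, 0.2078]
eef_rot: [0.981, 0.192, -0.001, 0.0]
contact_force: [0.7, 0.9, -0.3]
opening: 0.702
finger_force: 0.0
```

```bash
cat > w.py <<'E'
from h import *
import sys
from scipy.spatial.transform import Rotation as R
def st():
    s=r.get_state();A=R.from_quat(s["eef_rot"]).as_matrix()
    print("t",round(float(s["clock"]),2),"pos",np.round(s["tool_pos"],4),"q",np.round(s["q"],2),"F",np.round(s["contact_force"],1),"op",round(float(s["opening"]),2))
    print(" toolx",A[:,0].round(3),"y",A[:,1].round(3),"yaw_y",np.degrees(np.arctan2(A[1,1],A[0,1])).round(1),"z",A[:,2].round(3));return s
if __name__=="__main__":
    t=sys.argv[1];n=sys.argv[2];st();c=r.get_calibration(n);im,d=r.snapshot(n)
    np.savez(f"{n}{t}.npz",im=im,d=d,K=c["intrinsics"],P=c["pose"]);cv2.imwrite(f"pics/{n}{t}.png",im)
    print(np.round(c["pose"],3).tolist())
E
python3 w.py 1 wrist
```

```text
t 2.0 pos [0.5725 0.1533 0.2078] q [-0.59  0.69  0.45  1.69 -0.37  0.86 -1.17] F [ 0.7  0.9 -0.3] op 0.7
 toolx [ 0.926  0.377 -0.001] y [ 0.377 -0.926 -0.   ] yaw_y -67.8 z [-0.001 -0.    -1.   ]
[[0.377, 0.879, 0.291, 0.649], [-0.926, 0.358, 0.119, 0.184], [0.001, -0.314, 0.949, 0.384], [0.0, 0.0, 0.0, 1.0]]
```

View pics/wrist1.png

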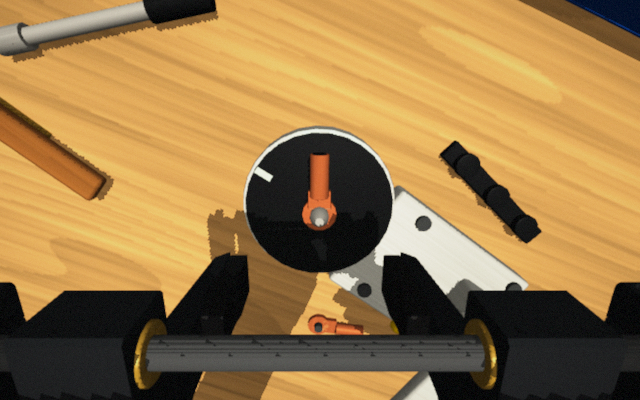

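In the wrist view the dial is centred at about (319,199). The mark is at (263,174), the barrel end at (319,155), and the mandrel top at (319,217).

```bash
cat > m2.py <<'E'
from m import *
t=sys.argv[1]
im,d,c=load("wrist",t);hsv=cv2.cvtColor(im,cv2.COLOR_BGR2HSV)
X=pts("w",d,c);g=np.hypot(X[...,0]-.54,X[...,1]-.137)
dk=(hsv[...,2]<60)&(g<.085)&(X[...,2]>.025)&(X[...,2]<.05)
cnt=max(cv2.findContours(dk.astype(np.uint8),0,1)[0],key=cv2.contourArea)
P=np.array([ray(c,u,v,.036)[:2] for u,v in cv2.convexHull(cnt)[:,0]])
s=np.linalg.lstsq(np.c_[2*P,np.ones(len(P))],(P**2).sum(1),rcond=None)[0];C=s[:2]
print("dial",C.round(4),np.sqrt(s[2]+C@C).round(4))
D=np.hypot(X[...,0]-C[0],X[...,1]-C[1])
w=(hsv[...,2]>150)&(hsv[...,1]<60)&(D<.0715)&(D>.045)&(X[...,2]<.045)
ms=np.argwhere(w);q=np.array([ray(c,u,v,.036)[:2] for v,u in ms]).mean(0)-C
print("mark n",len(ms),q.round(4),np.hypot(*q).round(4),np.degrees(np.arctan2(q[1],q[0])).round(1))
o=(hsv[...,1]>120)&((hsv[...,0]<14)|(hsv[...,0]>174))&(hsv[...,2]>50)&(D<.075)&(X[...,2]>.052)&(X[...,2]<.075)
Q=X[o][:,:2]-C;rr=np.hypot(*Q.T);f=(rr>.024)&(rr<.056)
print("lug n",f.sum(),Q[f].mean(0).round(4),"dir",np.degrees(np.arctan2(*Q[f].mean(0)[::-1])).round(1),"rmax",rr.max().round(4),"PCA",end=" ")
v=np.linalg.svd(Q[f]-Q[f].mean(0),full_matrices=0)[2][0];print((np.degrees(np.arctan2(v[1],v[0]))%180).round(1))
E
python3 m2.py 1
```

```text
dial [0.5408 0.1357] 0.0749
mark n 109 [0.0113 0.0631] 0.0642 79.8
lug n 663 [0.0365 0.015 ] dir 22.3 rmax 0.0608 PCA 22.3
```

Call:
step_arm([
  [9,-1,-20,0,0,0,0.4],
  [0,0,-40,0,0,0,0.4],
  [0,0,-40,0,0,0,0.4],
  [0,0,-32,0,0,0,0.4],
  [0,0,-20,0,0,0,0.4],
  [0,0,-10,0,0,0,0.4],
  [0,0,0,0,0,0,0.4],
  [0,0,0,0,0,0,1],
  [0,0,0,0,0,0,1],
  [0,0,0,0,0,0,1],
  [0,0,0,0,0,0,1],
  [0,0,0,0,0,0,1],
], force=8)

```text
clock: 3.25
tool_pos: [0.5821, 0.1526, 0.0468]
eef_rot: [0.981, 0.192, 0.0, -0.0]
contact_force: [-1.0, -0.9, 0.0]
opening: 0.17
finger_force: 0.0
```

```bash
python3 - <<'E'
from w import *
s=st();print(s["finger_force"])
C=np.array([.5407,.136]);p=s["tool_pos"][:2]-C;print(np.hypot(*p),np.degrees(np.arctan2(p[1],p[0])))
a=np.radians(22.3+np.arange(0,11)*5.73);P=.044*np.c_[np.cos(a),np.sin(a)]*1000
print(np.diff(P,axis=0).round(1).tolist())
E
```

```text
t 3.25 pos [0.5821 0.1526 0.0468] q [-0.5   0.91  0.31  1.77 -0.49  0.54 -1.07] F [-1.  -0.9  0. ] op 0.17
 toolx [0.926 0.377 0.001] y [ 0.377 -0.926  0.   ] yaw_y -67.8 z [ 0.001  0.    -1.   ]
0.0
0.044578546126656154 21.904174215803067
[[-1.9, 4.0], [-2.3, 3.8], [-2.6, 3.5], [-3.0, 3.3], [-3.3, 2.9], [-3.6, 2.6], [-3.8, 2.2], [-4.0, 1.8], [-4.2, 1.4], [-4.3, 1.0]]
```

Call:
step_arm([
  [0,0,0,0,0,0,1],
  [0,0,0,0,0,0,1],
])

```text
clock: 3.45
tool_pos: [0.5818, 0.1525, 0.0464]
eef_rot: [0.981, 0.192, -0.0, 0.0]
contact_force: [0.6, -0.0, -0.0]
opening: 0.004
finger_force: 0.0
```

```bash
python3 w.py 2 wrist; python3 m2.py 2
```

```text
t 3.45 pos [0.5818 0.1525 0.0464] q [-0.5   0.91  0.31  1.77 -0.49  0.54 -1.07] F [ 0.6 -0.  -0. ] op 0.0
 toolx [ 0.926  0.377 -0.   ] y [ 0.377 -0.926  0.   ] yaw_y -67.8 z [-0. -0. -1.]
[[0.377, 0.88, 0.289, 0.658], [-0.926, 0.358, 0.119, 0.183], [0.001, -0.313, 0.95, 0.222], [0.0, 0.0, 0.0, 1.0]]
dial [0.5426 0.1364] 0.0744
mark n 60 [0.0112 0.0659] 0.0668 80.4
lug n 638 [0.0457 0.0187] dir 22.3 rmax 0.0593 PCA 24.7
```

View pics/wrist2.png

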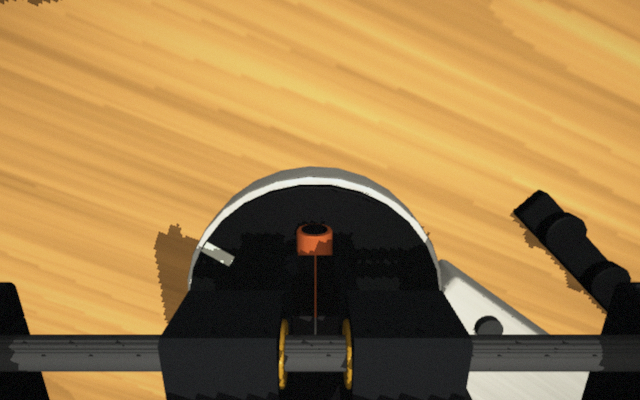

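The fingers read as shut, yet the barrel end is visible at (315,237) just beyond them, with only a thin copper line in the gap between them. I'll check the depth around the fingers.

```bash
python3 - <<'E'
from m import *
im,d,c=load("wrist","2");X=pts("w",d,c)
for v in (225,240,250,256,260,270,280,290):
    print(v,[tuple((X[v,u]*1000).round().astype(int).tolist()) for u in (285,295,300,305,310,315,320,330,345)])
b=cv2.convertScaleAbs(im[215:345,230:400],alpha=4,beta=10)
cv2.imwrite("pics/c2.png",cv2.resize(b,None,fx=4,fy=4,interpolation=cv2.INTER_CUBIC))
E
```

```text
225 [(583, 171, 36), (586, 166, 36), (586, 163, 34), (595, 163, 55), (595, 160, 54), (597, 158, 54), (598, 156, 55), (593, 148, 36), (596, 139, 35)]
240 [(575, 168, 36), (577, 162, 35), (590, 163, 64), (592, 161, 67), (593, 159, 67), (594, 157, 67), (595, 155, 66), (595, 149, 62), (587, 136, 34)]
250 [(569, 165, 35), (571, 160, 35), (585, 161, 64), (587, 159, 67), (588, 157, 67), (589, 155, 66), (590, 153, 66), (658, 183, 222), (582, 134, 36)]
256 [(565, 164, 35), (590, 165, 81), (589, 162, 78), (590, 160, 78), (591, 158, 78), (586, 154, 67), (592, 154, 78), (594, 150, 79), (578, 132, 35)]
260 [(588, 168, 85), (590, 164, 85), (589, 162, 81), (590, 160, 83), (590, 158, 81), (585, 153, 67), (592, 154, 81), (593, 150, 80), (598, 145, 85)]
270 [(588, 168, 93), (590, 164, 94), (589, 162, 90), (590, 160, 90), (591, 158, 91), (580, 151, 67), (592, 154, 90), (594, 150, 91), (597, 145, 93)]
280 [(588, 167, 101), (589, 163, 99), (589, 161, 98), (590, 160, 99), (591, 158, 99), (574, 149, 67), (592, 154, 98), (594, 150, 98), (598, 146, 102)]
290 [(589, 167, 108), (589, 163, 106), (589, 161, 106), (658, 183, 222), (591, 158, 106), (570, 147, 68), (592, 154, 105), (594, 151, 106), (597, 146, 108)]
```

View pics/c2.png

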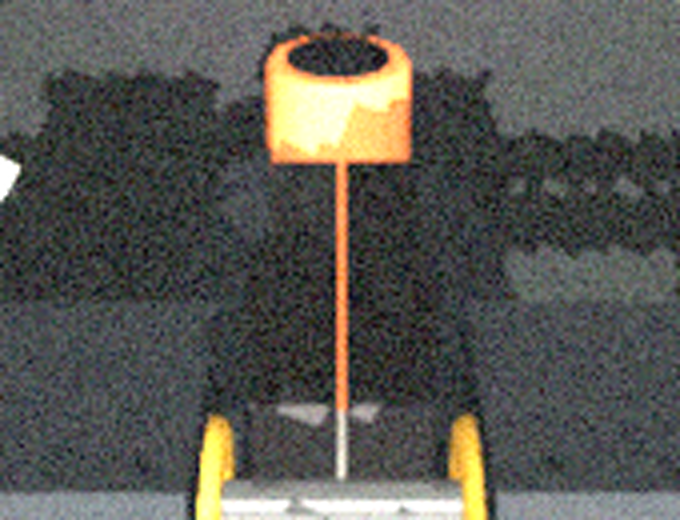

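The finger front faces end at about z 0.077, with the barrel top (0.067) visible below them. So the real tips sit about 31 mm higher than the reported TCP. I'll reopen, go 30 mm lower and regrip.

Call:
step_arm([
  [0,0,0,0,0,0,0.4],
  [0,0,0,0,0,0,0.4],
  [0,0,0,0,0,0,0.4],
  [0,0,0,0,0,0,0.4],
  [0,0,0,0,0,0,0.4],
  [0,0,0,0,0,0,0.4],
  [0,0,-8,0,0,0,0.4],
  [0,0,-8,0,0,0,0.4],
  [0,0,-6,0,0,0,0.4],
  [0,0,0,0,0,0,0.4],
])

```text
clock: 4.5
tool_pos: [0.5808, 0.1524, 0.023]
eef_rot: [0.981, 0.192, -0.001, 0.0]
contact_force: [-0.1, 0.0, -0.1]
opening: 0.6
finger_force: 0.0
```

```bash
python3 w.py 3 wrist
```

```text
t 4.5 pos [0.5808 0.1524 0.023 ] q [-0.49  0.95  0.29  1.78 -0.5   0.5  -1.05] F [-0.1  0.  -0.1] op 0.6
 toolx [ 0.926  0.377 -0.002] y [ 0.377 -0.926 -0.   ] yaw_y -67.8 z [-0.002 -0.001 -1.   ]
[[0.377, 0.879, 0.292, 0.658], [-0.926, 0.357, 0.119, 0.183], [0.001, -0.315, 0.949, 0.199], [0.0, 0.0, 0.0, 1.0]]
```

View pics/wrist3.png

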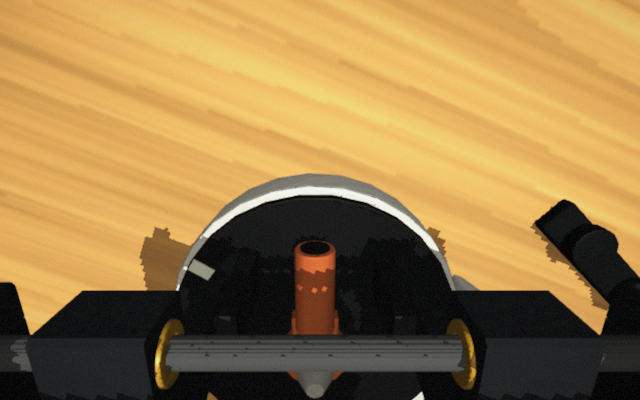

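The TCP now reads below the dial top with no contact, so the offset is real. The barrel lies between the fingers at (315,290).

Call:
step_arm([
  [0,0,-5,0,0,0,0.4],
  [0,0,0,0,0,0,1],
  [0,0,0,0,0,0,1],
  [0,0,0,0,0,0,1],
  [0,0,0,0,0,0,1],
  [0,0,0,0,0,0,1],
  [0,0,0,0,0,0,1],
  [0,0,0,0,0,0,1],
], force=8)

```text
clock: 5.35
tool_pos: [0.5819, 0.1527, 0.0195]
eef_rot: [0.981, 0.192, 0.0, -0.0]
contact_force: [0.2, 1.0, 0.5]
opening: 0.202
finger_force: 8.0
```

Gripped at 18 mm opening. Now I'll turn it 1.0 rad along the arc.

Call:
step_arm([
  [-1.9,4.0,0,0,0,0.1,1],
  [-2.3,3.8,0,0,0,0.1,1],
  [-2.6,3.5,0,0,0,0.1,1],
  [-3.0,3.3,0,0,0,0.1,1],
  [-3.3,2.9,0,0,0,0.1,1],
  [-3.6,2.6,0,0,0,0.1,1],
  [-3.8,2.2,0,0,0,0.1,1],
  [-4.0,1.8,0,0,0,0.1,1],
  [-4.2,1.4,0,0,0,0.1,1],
  [-4.3,1.0,0,0,0,0.1,1],
  [0,0,0,0,0,0,1],
  [0,0,0,0,0,0,1],
  [0,0,0,0,0,0,1],
])

```text
clock: 6.65
tool_pos: [0.5482, 0.1805, 0.0194]
eef_rot: [0.769, 0.639, 0.0, -0.001]
contact_force: [-3.0, 4.1, 2.6]
opening: 0.199
finger_force: 8.0
```

```bash
python3 w.py 4 wrist; python3 m2.py 4
```

```text
t 6.65 pos [0.5482 0.1805 0.0194] q [-0.43  0.91  0.06  1.84 -0.12  0.39 -0.47] F [-3.   4.1  2.6] op 0.2
 toolx [0.184 0.983 0.001] y [ 0.983 -0.184 -0.001] yaw_y -10.6 z [-0.001  0.002 -1.   ]
[[0.983, 0.175, 0.058, 0.564], [-0.184, 0.934, 0.307, 0.26], [-0.001, -0.312, 0.95, 0.195], [0.0, 0.0, 0.0, 1.0]]
dial [0.5411 0.1391] 0.0737
mark n 392 [0.0115 0.062 ] 0.063 79.5
lug n 2699 [0.0076 0.0394] dir 79.1 rmax 0.0578 PCA 78.2
```

Call:
step_arm([
  [0,0,0,0,0,0,0.5],
  [0,0,0,0,0,0,0.5],
  [0,0,0,0,0,0,0.5],
  [0,0,0,0,0,0,0.5],
  [0,0,15,0,0,0,0.5],
  [0,0,40,0,0,0,0.5],
  [0,0,45,0,0,0,0.8],
  [0,0,45,0,0,0,1],
  [0,0,0,0,0,0,1],
  [0,0,0,0,0,0,1],
])

```text
clock: 7.7
tool_pos: [0.5496, 0.1792, 0.1663]
eef_rot: [0.769, 0.639, 0.002, 0.001]
contact_force: [-0.8, -0.3, -0.6]
opening: 0.16
finger_force: 0.0
```

```bash
python3 w.py 5 wrist; python3 m2.py 5; python3 - <<'E'
from m import *
# gripper geometry from wrist2 in the tool frame (TCP reported)
im,d,c=load("wrist","2");X=pts("w",d,c)-np.array([.5818,.1525,.0464])
x=np.array([.926,.377,0]);y=np.array([.377,-.926,0]);T=np.stack([X@x,X@y,-X[...,2]],-1)*1000
for u in (20,100,200,230,300,330,400):
    print(u,[(v,*T[v,u].round().astype(int).tolist()) for v in (260,285,295,310,330,345,360,380,398) if d[v,u]>0 and T[v,u,2]<-20])
E
```

```text
t 7.7 pos [0.5496 0.1792 0.1663] q [-0.45  0.68  0.1   1.77 -0.1   0.7  -0.48] F [-0.8 -0.3 -0.6] op 0.16
 toolx [0.183 0.983 0.002] y [ 0.983 -0.183  0.003] yaw_y -10.6 z [ 0.003  0.001 -1.   ]
[[0.983, 0.176, 0.054, 0.565], [-0.184, 0.934, 0.307, 0.259], [0.004, -0.312, 0.95, 0.342], [0.0, 0.0, 0.0, 1.0]]
dial [0.5405 0.1364] 0.0749
mark n 136 [0.0118 0.0636] 0.0647 79.5
lug n 818 [0.0074 0.0389] dir 79.3 rmax 0.0602 PCA 77.5
20 [(310, 26, -77, -95), (330, 21, -77, -97), (345, 27, -66, -109), (360, 25, -65, -112), (380, 9, -78, -101), (398, 5, -77, -103)]
100 [(345, 28, -47, -110), (360, 25, -47, -111)]
200 [(295, 36, -27, -103), (310, 35, -25, -108), (330, 35, -23, -114), (345, 34, -22, -118), (360, 31, -22, -118), (380, 25, -23, -117), (398, 20, -24, -118)]
230 [(295, 35, -20, -101), (310, 35, -19, -108), (330, 35, -17, -115), (345, 34, -17, -117), (360, 30, -17, -118), (380, 24, -17, -117), (398, 21, -17, -118)]
300 [(260, 10, -6, -34), (285, 10, -5, -56), (295, 10, -5, -63), (310, 10, -5, -72), (330, 4, -5, -74), (345, 28, -3, -110), (360, 26, -3, -113)]
330 [(260, 10, 7, -34), (285, 10, 6, -55), (295, 11, 6, -63), (310, 10, 5, -72), (330, 5, 5, -75), (345, 27, 4, -110), (360, 25, 4, -111)]
400 [(295, 35, 20, -102), (310, 35, 19, -108), (330, 35, 18, -115), (345, 34, 17, -118), (360, 30, 18, -117), (380, 26, 18, -118), (398, 20, 18, -117)]
```

View pics/wrist5.png

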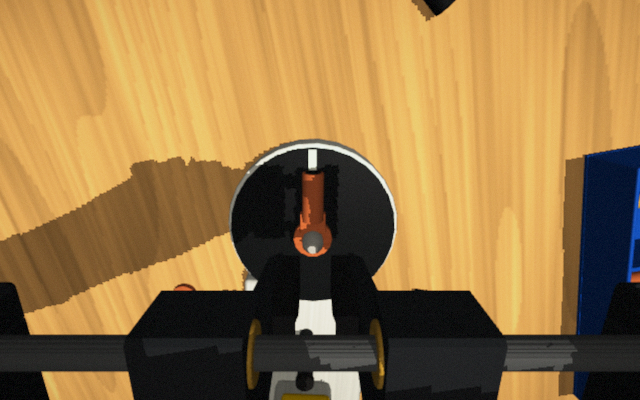

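The barrel points straight at the mark at (313,160): mark direction 79.5°, barrel 79.3°. Body and tip geometry match the true tip being 31 mm behind the reported TCP. Next I'll tilt for the lever.

Call:
step_arm([
  [0,0,4,0,0,-0.05,1],
  [0,0,4,-0.133,0.032,0,1],
  [0,0,4,-0.133,0.032,0,1],
  [0,0,4,-0.133,0.032,0,1],
  [0,0,4,-0.133,0.032,0,1],
  [0,0,4,-0.133,0.032,0,1],
  [0,0,2,-0.133,0.032,0,1],
  [0,0,0,-0.133,0.032,0,1],
  [0,0,0,0,0,0,1],
  [-5,-23,0,0,0,0,1],
  [-5,-23,0,0,0,0,1],
  [-5,-23,0,0,0,0,1],
  [-5,-23,0,0,0,0,1],
  [0,0,0,0,0,0,1],
  [0,0,0,0,0,0,1],
])

```text
clock: 9.25
tool_pos: [0.5287, 0.0866, 0.1909]
eef_rot: [0.698, 0.55, -0.361, 0.284]
contact_force: [0.6, 0.6, -0.0]
opening: 0.007
finger_force: 0.0
```

```bash
cat > sp.py <<'E'
from w import *
O=np.array([.5174,.0390]);u=np.array([.2334,.9724]);e=np.array([.9724,-.2334])
s=st();A=R.from_quat(s["eef_rot"]).as_matrix();p=s["tool_pos"];t=p-.031*A[:,2]
for n,q in(("TCP",p),("tip",t)):print(n,"spreader mm",((q[:2]-O)@e*1000).round(1),((q[:2]-O)@u*1000).round(1),(q[2]*1000).round(1))
print("tilt",np.degrees(np.arccos(-A[2,2])).round(1))
E
python3 sp.py; python3 w.py 6 wrist; python3 - <<'E'
from m import *
im,d,c=load("wrist","6");X=pts("w",d,c);hsv=cv2.cvtColor(im,cv2.COLOR_BGR2HSV)
O=np.array([.5174,.0390]);u=np.array([.2334,.9724]);e=np.array([.9724,-.2334])
y=(hsv[...,1]>130)&(abs(hsv[...,0].astype(int)-26)<6)&(hsv[...,2]>40)
Q=X[...,:2]-O;S=np.stack([Q@e,Q@u,X[...,2]],-1)*1000
k=y&(abs(S[...,0])<40)&(abs(S[...,1]-5)<40)&(S[...,2]>80)&(S[...,2]<200)
print("pad",k.sum(),np.argwhere(k).mean(0) if k.sum() else 0,S[k].min(0) if k.sum() else 0,S[k].max(0) if k.sum() else 0)
E
```

```text
t 9.25 pos [0.5287 0.0866 0.1909] q [-0.84  1.05  0.48  1.44  0.28  1.39 -0.83] F [ 0.6  0.6 -0. ] op 0.01
 toolx [ 0.134  0.562 -0.816] y [ 0.972 -0.235 -0.001] yaw_y -13.6 z [-0.192 -0.793 -0.578]
TCP spreader mm -0.1 48.9 190.9
tip spreader mm -0.0 74.2 208.8
tilt 54.7
t 9.25 pos [0.5287 0.0866 0.1909] q [-0.84  1.05  0.48  1.44  0.28  1.39 -0.83] F [ 0.6  0.6 -0. ] op 0.01
 toolx [ 0.134  0.562 -0.816] y [ 0.972 -0.235 -0.001] yaw_y -13.6 z [-0.192 -0.793 -0.578]
[[0.972, 0.068, 0.225, 0.575], [-0.235, 0.284, 0.929, 0.272], [-0.001, -0.956, 0.292, 0.226], [0.0, 0.0, 0.0, 1.0]]
pad 723 [191.0802213  312.29183956] [-17.71189071  14.83673731 144.31079525] [ 15.2229035   22.2210922  153.88448536]
```

View pics/wrist6.png

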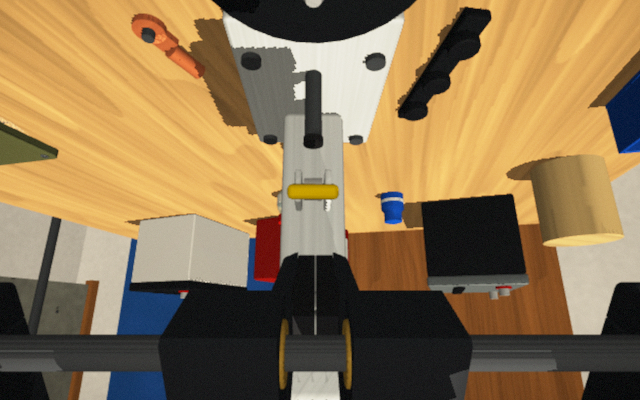

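The tool is lined up on x. The yellow pad's end face at (312,191) is where the model predicts. Going in along the tool axis.

Call:
step_arm([
  [-3,-12.6,-8,0,0,0,1],
  [-3,-12.6,-8,0,0,0,1],
  [-3,-12.6,-8,0,0,0,1],
  [-3,-12.6,-8,0,0,0,1],
  [-3,-12.6,-8,0,0,0,1],
  [0,0,0,0,0,0,1],
  [0,0,0,0,0,0,1],
])

```text
clock: 10.0
tool_pos: [0.5144, 0.0253, 0.1501]
eef_rot: [0.697, 0.551, -0.361, 0.285]
contact_force: [0.7, 0.2, 0.2]
opening: 0.008
finger_force: 0.0
```

```bash
python3 sp.py
```

```text
t 10.0 pos [0.5144 0.0253 0.1501] q [-0.8   1.07  0.48  1.6   0.32  1.2  -0.86] F [0.7 0.2 0.2] op 0.01
 toolx [ 0.132  0.561 -0.817] y [ 0.973 -0.232 -0.002] yaw_y -13.4 z [-0.19  -0.795 -0.577]
TCP spreader mm 0.3 -14.0 150.1
tip spreader mm 0.3 11.3 167.9
tilt 54.8
```

Call:
step_arm([
  [-0.5,-2,-5,0,0,0,1],
  [0,0,-5,0,0,0,1],
  [0,0,-5,0,0,0,1],
  [0,0,-5,0,0,0,1],
  [0,0,-5,0,0,0,1],
  [0,0,-5,0,0,0,1],
])

```text
clock: 10.6
tool_pos: [0.5136, 0.0225, 0.1198]
eef_rot: [0.697, 0.55, -0.362, 0.285]
contact_force: [0.4, 3.3, 3.4]
opening: 0.005
finger_force: 1.8
```

Call:
step_arm([
  [0,0,-5,0,0,0,1],
  [0,0.5,-5,0,0,0,1],
  [0,0.5,-5,0,0,0,1],
  [0,0.5,-5,0,0,0,1],
  [0,0.5,-5,0,0,0,1],
  [0,0.5,-4,0,0,0,1],
  [0,0,-3,0,0,0,1],
])

```text
clock: 11.3
tool_pos: [0.5127, 0.0241, 0.0881]
eef_rot: [0.696, 0.55, -0.363, 0.285]
contact_force: [-0.8, -1.4, 3.5]
opening: 0.008
finger_force: 1.4
```

Still only friction force at the pad. A few millimetres more until it reaches the stop.

Call:
step_arm([
  [0,0,-3,0,0,0,1],
  [0,0,-3,0,0,0,1],
  [0,0,-2,0,0,0,1],
  [0,0,0,0,0,0,1],
])

```text
clock: 11.7
tool_pos: [0.513, 0.0243, 0.0815]
eef_rot: [0.696, 0.55, -0.363, 0.285]
contact_force: [-1.3, 0.1, 9.0]
opening: 0.003
finger_force: 4.2
```

```bash
python3 sp.py
```

```text
t 11.7 pos [0.513  0.0243 0.0815] q [-0.79  1.18  0.46  1.59  0.3   1.12 -0.91] F [-1.3  0.1  9. ] op 0.0
 toolx [ 0.133  0.558 -0.819] y [ 0.972 -0.233 -0.002] yaw_y -13.5 z [-0.192 -0.796 -0.574]
TCP spreader mm -0.8 -15.3 81.5
tip spreader mm -0.8 10.1 99.3
tilt 55.0
```

Call:
step_arm([
  [0,0,-2,0,0,0,1],
  [0,0,0,0,0,0,1],
])

```text
clock: 11.9
tool_pos: [0.513, 0.0241, 0.0811]
eef_rot: [0.696, 0.549, -0.364, 0.286]
contact_force: [-1.3, 4.0, 16.2]
opening: 0.008
finger_force: 8.0
```

Force rises without motion, so it is on the stop. Retreating.

Call:
step_arm([
  [0,0,4,0,0,0,1],
  [1,4,4,0,0,0,1],
  [3,12.6,8,0,0,0,1],
  [5,21,14,0,0,0,1],
  [7,29,20,0,0,0,1],
  [7,29,20,0,0,0,1],
  [7,29,20,0,0,0,1],
  [0,0,0,0,0,0,1],
  [0,0,0,0,0,0,1],
])

```text
clock: 12.8
tool_pos: [0.5434, 0.1503, 0.1675]
eef_rot: [0.696, 0.551, -0.361, 0.284]
contact_force: [-0.2, -0.8, -0.3]
opening: 0.003
finger_force: 0.0
```

```bash
python3 w.py 7 wrist; python3 - <<'E'
from m import *
im,d,c=load("wrist","7");X=pts("w",d,c);hsv=cv2.cvtColor(im,cv2.COLOR_BGR2HSV)
O=np.array([.5174,.0390]);u=np.array([.2334,.9724]);e=np.array([.9724,-.2334])
y=(hsv[...,1]>130)&(abs(hsv[...,0].astype(int)-26)<6)&(hsv[...,2]>40)
Q=X[...,:2]-O;S=np.stack([Q@e,Q@u,X[...,2]],-1)*1000
k=y&(abs(S[...,0])<40)&(abs(S[...,1]-5)<40)&(S[...,2]>60)&(S[...,2]<200)
print("pad",k.sum(),S[k].min(0),S[k].max(0),np.median(S[k],0))
E
python3 m2.py 7
```

```text
t 12.8 pos [0.5434 0.1503 0.1675] q [-0.87  1.13  0.45  1.26  0.24  1.51 -0.85] F [-0.2 -0.8 -0.3] op 0.0
 toolx [ 0.132  0.562 -0.817] y [ 0.973 -0.231 -0.002] yaw_y -13.4 z [-0.19  -0.794 -0.577]
[[0.973, 0.066, 0.222, 0.589], [-0.232, 0.284, 0.93, 0.336], [-0.002, -0.956, 0.292, 0.202], [0.0, 0.0, 0.0, 1.0]]
pad 932 [-17.57245653 -19.15504465  67.79944505] [15.50563016 20.40340812 98.70101813] [-1.48628586 12.50758231 91.96086331]
dial [0.5407 0.1375] 0.0752
mark n 2 [-0.0108 -0.0673] 0.0681 -99.1
lug n 1302 [0.0079 0.0394] dir 78.7 rmax 0.06 PCA 78.6
```

View pics/wrist7.png

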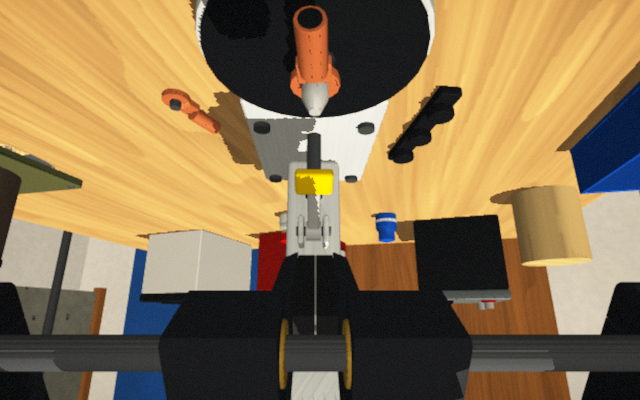

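The pad at (314,182) is down on its stop, with its top at about 92–95 mm. The lug is still at about 79° and the arm is clear of everything.

```bash
python3 -c "
from plant import r
print(r.finish_job())"
```

```text
the job is handed in; nothing more can be done
None
```

The job is handed in: the lug's barrel is on the white mark to within about 1° as measured, the lock lever is down on its stop, no loose item was touched, and it took about 13 s; no verdict came back.

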